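# Push a blown fuse through the scrap chute's flap

### The arm

A 6-joint arm with a two-finger parallel gripper is mounted at the origin on a cart in front of the work surface, level with it; the furniture and walls round the work are solid. World frame = base frame: x ahead of the robot, y to its left, z up, the work surface at z = 0. Lengths are in m, angles in degrees, forces in N, time in s.
With the tool pointing down it reaches from about 0.3 to 0.95 m from the base axis. Payload 3.1 kg.
Tool frame: the origin (TCP) lies on the centre line of the jaws, within the pads' length; the fingertips stand 17 mm ahead of it and the grasp point (between the pads) lies 2 mm behind it; z points along the fingers, y is the line along which they close (so a half turn about z gives the same grasp; the last joint's range is limited). The gripper opens to 85 mm and grips with 20 to 120 N. Pads are 22 mm wide; open, the fingers measure 114 mm over their backs; the gripper's body (76 mm by 85 mm) begins 54 mm behind the grasp point. The pads swing forward as they close: fully open they stand 13 mm farther back than shut.
Start: joints at [-76.874, 17.653, 93.61, -0, 68.738, -3.994], TCP at [0.184, -0.597, 0.248] pointing down, gripper open.
Joint ranges: [-175.34, 175.34], [-45.06, 112.39], [2.9, 150.54], [-68.45, 248.45], [3.09, 151.38], [-168.51, 168.51]. Speed limits (degrees/s): [159.86, 159.86, 180, 180, 180, 180].

### API

Orientations are given as a 3x3 rotation matrix whose columns are the frame's x, y, z axes.
In Python, from workcell import read_state, get_image, job_done gives the robot as it stands. The module is installed in compiled form; this text tells all that it offers.
- The arm moves only by the tool play_rows, never from a script. Its argument "steps" is a list of rows, each a list of 5 numbers: the finger opening in m, from 0 to 0.0854, then the shift along the tool's x, y, z in m, then the turn about the tool's z in rad. In form: [[jaw, x, y, z, turn], ...]. A call has 1 to 8 rows; each row is the pose to reach, as a shift and turn from the pose commanded when the call began, along the tool's axes at that moment; what a row does not reach only later rows make up. A row lasts 1/12 s, in which the tool goes at most 41.7 mm and 7.16 degrees, less where a joint would pass 70% of its speed; a pose out of reach is approached as far as the arm can. A call with a gripper value outside its range is refused whole. The fingers move at their own pace and stop on an object; "grip_force" is the grip in N (left out, the last holds). Time passes only in rows, so rows that repeat a pose let the fingers close. It gives the time, the measured TCP pose, the force, the opening and the grip force at its end, in the units of the state.
- read_state(): the state, without advancing time (a new reading comes with each control period).
- get_image(name): name is "scene" or "top" or "wrist"; returns a dict with "pixels" (480x640x3 uint8, blue, green, red), "depth" (480x640 float32, m along the optical axis (not along the pixel's ray), 0 where there is no reading), "camera_matrix" (3x3 intrinsics, pixels), "origin" and "attitude" of the camera in the world; the wrist camera has in their place "T_tool_cam" (4x4, takes a point from camera to tool coordinates, whose origin is the TCP and whose axes are the flange's). Camera axes: x right, y down, z forward; pixel columns grow to the right and rows downward; lengths in m; the calibration is good to about 2 mm. The wrist camera is an equidistant fisheye: a pixel r from the principal point sees the ray r / f radians off the axis. A picture is of the moment at which its call begins: read the wrist's pose just before it.
- job_done(): hands the job in; it is judged then, once.
The state is a dict: "time": time; "joint_positions": joint angles; "joint_vel": joint speeds; "joint_efforts": joint torques, N m; "tool_pos": TCP position; "tcp_rot": TCP orientation; "contact_force": force on the tool from outside, world axes, zero at the start; "ft_torque": the same for the moment, N m; "gripper_width": finger opening in m; "grasp_force": force on a finger pad.
Only numpy, scipy, OpenCV 4.12 (cv2) and the standard library are available. Lean on these libraries where they do the work, as an engineer would, in place of code of your own. Each camera call takes 0.05 s, during which the arm holds its last target. There are 200 camera calls.

### The job

Without gripping or lifting anything, gently push the blown cartridge fuse with the fingertips along the loading deck to the mouth of the scrap chute, and on through the hanging flap until it drops into the bin behind; then draw back so that the flap swings shut. Leave the green terminal block that lies on the same deck, and the other things on the bench, where they are.

Things in the scene. Friction and masses are not known exactly. Their poses are not given: they have to be found in the camera images.
- chute: Fixed steel scrap chute on the bench. Origin on the bench under the middle of the sill; x points from the loading deck into the bin, y left, z up. Deck: flat table 70 mm above the bench, x -120 to 0 mm, y -125 to 125, no rims. Bin behind it: inside 108 mm wide, to x = 109, floor 6 mm above the bench. A flat cover, top 43 mm above the deck, roofs the bin from x = 6 mm and is the mouth's lintel.
- sill (a point): Middle of the sill, the deck's far edge (rounded, radius 6 mm) in the mouth, at deck height (70 mm above the chute's origin); axes as the chute's. The mouth is 84 mm wide (y -42 to 42) between two posts 40 mm high whose front is 4 mm behind the sill. Two thin cheeks 18 mm high flare out from the posts, from about (4, +-42) to (-20, +-67) mm.
- flap (a joint): Light aluminium flap in the mouth (16 g, 80 mm wide, 2 mm thick), hung from a 6 mm pin 9 mm behind the sill and 35 mm above the deck; its lower edge hangs 17 mm below deck level, behind the sill. 0 = hanging shut; swings inward only, to 1.45 rad, and falls shut by its own weight. A part pushed against it opens it with under 1 N.
- flap_edge (a point): Middle of the flap's lower edge, 52 mm below its pin when shut (53 mm above the bench, behind the sill).
- fuse_center (a point): Centre of the blown fuse, half-way up (11 mm above the deck): off-white cylinder with end caps, 58 mm long (its y axis), 22 mm thick, about 45 g; it slides, does not roll. Starts about 70 mm left or right of the mouth's middle, 65 mm before the sill, within 0.3 rad of parallel to it. Pushed until its rear is level with the sill it tips into the bin.
- block_center (a point): Centre of the green terminal block, which must stay: 41 mm long (its y axis), 15 mm deep and 15 mm high, 22 g, lying on the other side of the same deck, within about 0.3 rad of parallel to the sill. The point is half-way up.
- relay: A grey plug-in relay on a dark socket, 27 x 70 x 48 mm, standing on the bench to the right of the chute; not part of the work. Origin at the centre of its underside.
- tape: A roll of yellow tape, 62 mm across and 15 mm high, on the bench to the right; not part of the work. Origin at the centre of its underside.
- capacitor: A dark upright capacitor, 35 mm across and 58 mm high, on the bench behind and to the right; not part of the work. Origin at the centre of its underside.
Mind the look-alikes: they are no part of the job. Of the things that look like the part that bears fuse_center, the larger one is meant.

How it is judged (in metres and radians):
On the way, in this order (a step that is already met when the one before it is completed fails the run):
1. the flap is pushed open by the fuse entering the mouth (value of joint flap above 0.25 rad and x of fuse_center in the frame of chute above -0.02 m), for 0.02 s.
2. the fuse has dropped into the bin (x of fuse_center in the frame of chute between 0.008 and 0.112 m and y of fuse_center in the frame of chute between -0.06 and 0.06 m and z of fuse_center in the frame of chute below 0.05 m), for 0.2 s.
At the end, for the whole second after the job is handed in: The fuse lies at rest in the bin behind the flap, its centre within the bin's walls and more than 20 mm below the deck; the flap hangs shut (under 0.08 rad) and still; the terminal block, relay, tape and capacitor are within 15 mm of where they began (all of step 2 and value of joint flap below 0.08 rad and velocity of joint flap below 0.2 rad/s and linear speed of blown_fuse below 0.02 m/s and distance of each of block_center, relay, tape, capacitor from where it was at the start of the episode below 0.015 m); the robot touches nothing.
It fails at once if the fuse is lifted (its centre more than 36 mm above the deck) (z of fuse_center in the frame of chute above 0.106 m).
It fails at once if the fuse is pinched or pushed roughly (over 18 N from the fingers) (contact force between blown_fuse and the fingers above 18 N).
It fails at once if the fuse is knocked off the deck outside the bin (z of fuse_center in the frame of chute below 0.065 m and x of fuse_center in the frame of chute below 0 m).
It fails at once if the terminal block is moved by more than 15 mm (distance of block_center from where it was at the start of the episode above 0.015 m).
It fails at once if another thing on the bench is moved by more than 15 mm (distance of any of relay, tape, capacitor from where it was at the start of the episode above 0.015 m).
It also fails if it takes over 54 s, if anything falls off the work surface, if the arm or the gripper's body presses on something with over 40 N, if the wrist force passes 120 N, or if a joint passes its speed limit or range.

## Working session

There is one attempt and no reset: what is moved stays moved. The work goes in short steps, Python scripts to look and compute and a tool call to move; the robot and the scene stay as the last step left them, time stands still between calls to the robot, and variables do not carry over. Pictures are saved under pics/ and viewed, at most 10 in all, crops included, and the job is handed in when it is done.

Besides the shell and the picture viewer there is one more tool, called after "Emit:" as name(argument=value, ...) on one line, values as JSON. play_rows: Moves the arm, as the interface text tells. Its arguments: {"type":"object","properties":{"steps":{"type":"array"},"grip_force":{"type":"number"}},"required":["steps"]}

```bash
mkdir -p pics
cat > h.py <<'E'
import numpy as np, cv2
from workcell import *
def grab(n,f):
    d=get_image(n); cv2.imwrite(f'pics/{f}.png',d['pixels']); np.savez(f'{f}.npz',**{k:np.array(v) for k,v in d.items()}); return d
def cloud(d):
    K=np.array(d['camera_matrix']); R=np.array(d['attitude']); o=np.array(d['origin']); D=d['depth']
    v,u=np.mgrid[:480,:640]
    P=np.stack([(u-K[0,2])/K[0,0]*D,(v-K[1,2])/K[1,1]*D,D],-1)
    return P@R.T+o
E
python3 - <<'E'
from h import *
s=read_state(); print(s)
for n in('top','scene'):
    d=grab(n,n+'0'); print(n,d['origin'],d['attitude'],d['camera_matrix'])
E
```

```text
{'time': 0.0, 'joint_positions': array([-7.68731059e+01,  1.77053440e+01,  9.36902217e+01,  2.23722450e-03,
        6.87381235e+01, -3.99260869e+00]), 'joint_vel': array([ 0.083696  , -0.00213957, -0.02938624, -0.03420964, -0.06936398,
        0.00813075]), 'joint_efforts': array([ 2.07351763e-04, -4.15255094e+01, -2.76665157e+01, -2.25507148e-05,
        1.01758505e-02, -8.50288906e-08]), 'tool_pos': array([ 0.18379194, -0.59653625,  0.24703209]), 'tcp_rot': array([[ 9.55697101e-01,  2.94351501e-01, -4.94477197e-04],
       [ 2.94351850e-01, -9.55694401e-01,  2.28060798e-03],
       [ 1.98731294e-04, -2.32512071e-03, -9.99997277e-01]]), 'contact_force': array([-0.44068812, -0.10333762,  0.03247408]), 'ft_torque': array([0.009181  , 0.01919415, 0.04910911]), 'grasp_force': 0.0, 'gripper_width': 0.0854959767017514}
top [ 0.43013002 -0.04109097  1.09183614] [[-0.01079086 -0.99285187  0.11886427]
 [-0.9995958   0.01383736  0.02483458]
 [-0.02630182 -0.11854824 -0.99259988]] [[515.66840121   0.         319.81258155]
 [  0.         515.66840121 243.94673171]
 [  0.           0.           1.        ]]
scene [-0.06518038  0.59006393  1.06032876] [[-0.69892795 -0.52561037  0.48500873]
 [-0.71518028  0.50975233 -0.47819423]
 [ 0.00410952 -0.681092   -0.73218632]] [[621.63546689   0.         319.19104209]
 [  0.         621.63546689 248.25372359]
 [  0.           0.           1.        ]]
```

View pics/top0.png

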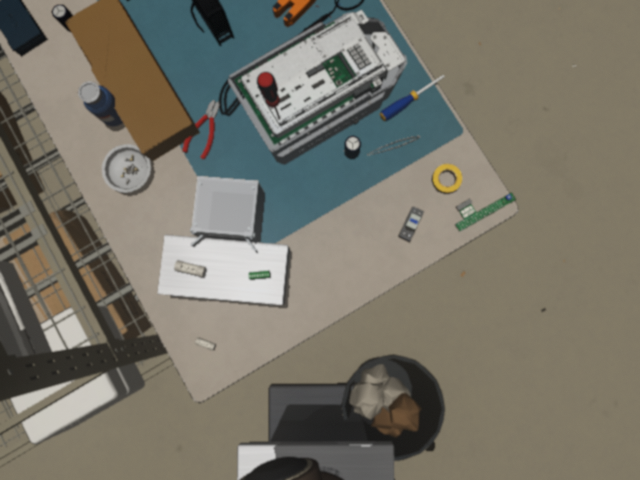

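View pics/scene0.png

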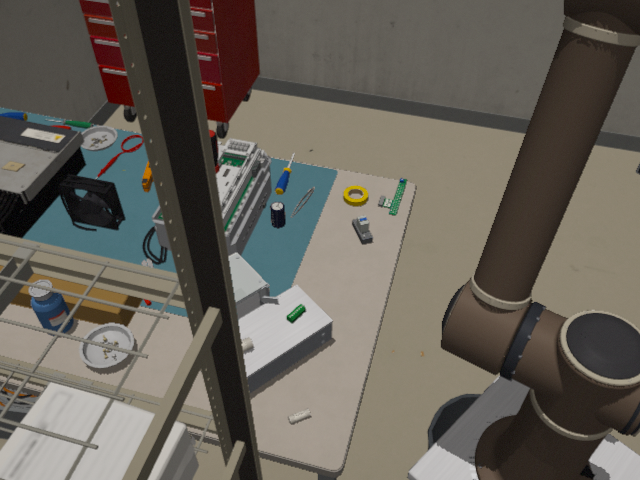

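The top view shows two fuse look-alikes: one on the white deck at (190,269) and one on the bench at (205,344). The deck one is larger and lies left of the mouth, which fits the description. The green block is at (260,275) and the bin cover at (225,207). Next I measure these and make a crop to confirm.

```bash
cat > m.py <<'E'
from h import *
def measure(d,hint=True):
    P=cloud(d); img=d['pixels']; hsv=cv2.cvtColor(img,cv2.COLOR_BGR2HSV); Z=P[...,2]
    out={}
    reg=np.zeros(Z.shape,bool); reg[180:310,150:300]=1
    deck=reg&(abs(Z-.07)<.006)
    deck=cv2.morphologyEx(deck.astype(np.uint8),cv2.MORPH_OPEN,np.ones((5,5)))>0
    out['deck']=P[deck]
    out['cover']=P[reg&(abs(Z-.113)<.006)]
    out['fuse']=P[reg&(Z>.082)&(Z<.1)&(np.mgrid[:480,:640][0]>250)]
    out['block']=P[reg&(hsv[...,1]>90)&(hsv[...,0]>35)&(hsv[...,0]<90)&(Z>.06)&(np.mgrid[:480,:640][0]>250)]
    return out
if __name__=='__main__':
    d=dict(np.load('top0.npz')); o=measure(d)
    for k,p in o.items():
        r=cv2.minAreaRect((p[:,:2]*1000).astype(np.float32)); print(k,len(p),'z',np.median(p[:,2]),r, cv2.boxPoints(r).round().tolist())
    P=cloud(d); print('small fuse', P[344,205],'bench',P[300,340][2])
    for (u,v) in [(193,240),(203,236),(247,241),(256,250),(352,147),(410,224),(447,166)]: print(u,v,P[v,u].round(3))
    cv2.imwrite('pics/crop.png',cv2.resize(d['pixels'][165:365,140:310],None,fx=3,fy=3,interpolation=cv2.INTER_CUBIC)[:600])
E
python3 m.py
```

```text
deck 6740 z 0.06998946029439801 ((506.3452453613281, 180.58950805664062), (251.2479248046875, 119.79412078857422), 84.3841781616211) [[434.0, 61.0], [554.0, 50.0], [578.0, 300.0], [459.0, 311.0]]
cover 3348 z 0.1130874739535957 ((622.0121459960938, 169.79681396484375), (125.79700469970703, 114.31121063232422), 85.95573425292969) [[561.0, 111.0], [675.0, 103.0], [683.0, 229.0], [569.0, 237.0]]
fuse 456 z 0.08851280696530894 ((499.1188049316406, 178.89785766601562), (186.43768310546875, 26.42599105834961), 82.7920913696289) [[474.0, 88.0], [501.0, 85.0], [524.0, 270.0], [498.0, 273.0]]
block 9 z 0.08561800631775185 ((496.077392578125, 101.55719757080078), (0.7086284756660461, 27.24654769897461), 3.848158121109009) [[495.0, 115.0], [497.0, 88.0], [497.0, 88.0], [496.0, 115.0]]
small fuse [0.35380758 0.22632986 0.01206305] bench -0.002619549507504315
193 240 [0.564 0.239 0.071]
203 236 [0.571 0.217 0.078]
247 241 [0.558 0.127 0.09 ]
256 250 [0.541 0.11  0.082]
352 147 [ 0.753 -0.084  0.063]
410 224 [ 0.594 -0.199  0.048]
447 166 [ 0.723 -0.287  0.013]
```

View pics/crop.png

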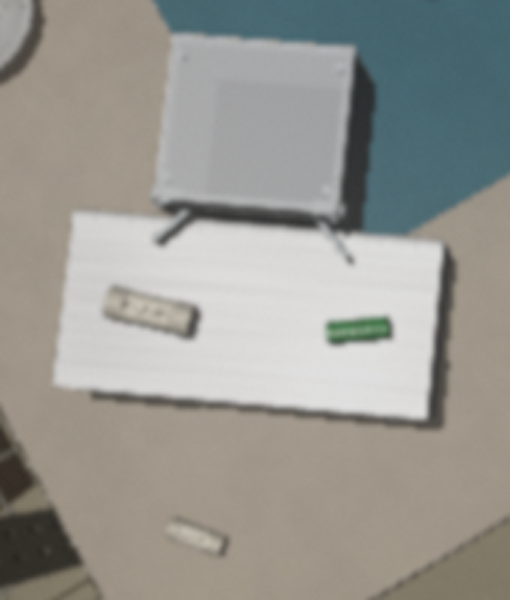

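The crop confirms it: the deck fuse at crop (150,310) is clearly larger than the one on the bench at (197,536), so it is the target. The block is at (358,329) and the cheeks at (172,226) and (338,242). Next I get precise poses in the chute frame.

```bash
cat > m2.py <<'E'
from h import *
import sys
yaw=np.radians(-5.3); S=np.array([.5645,.175]); Rc=np.array([[np.cos(yaw),-np.sin(yaw)],[np.sin(yaw),np.cos(yaw)]])
def toc(p): return (np.asarray(p)-S)@Rc
def ray(d,uv,z):
    K=d['camera_matrix'];R=d['attitude'];o=d['origin']
    r=np.array([(uv[0]-K[0,2])/K[0,0],(uv[1]-K[1,2])/K[1,1],1])@R.T
    return (o+r*(z-o[2])/r[2])[:2]
def find(d):
    img=d['pixels']; hsv=cv2.cvtColor(img,cv2.COLOR_BGR2HSV); P=cloud(d)
    V,U=np.mgrid[:480,:640]; reg=(V>205)&(V<308)&(U>155)&(U<295)
    fm=reg&(hsv[...,1]>28)&(hsv[...,0]<35)&(P[...,2]>.072)
    gm=reg&(hsv[...,1]>90)&(hsv[...,0]>35)&(hsv[...,0]<90)
    res={}
    for n,m,z in(('fuse',fm,.088),('block',gm,.083)):
        m=m.astype(np.uint8); c,l,s,_=cv2.connectedComponentsWithStats(m)
        if c<2: continue
        i=1+s[1:,4].argmax(); vv,uu=np.nonzero(l==i)
        pts=np.array([ray(d,(u+.0,v+.0),z) for u,v in zip(uu,vv)],np.float32)*1000
        r=cv2.minAreaRect(pts); b=cv2.boxPoints(r)
        res[n]=(np.array(r[0])/1000)
        e=[b[1]-b[0],b[2]-b[1]]; e=max(e,key=np.linalg.norm); a=np.degrees(np.arctan2(-e[0],e[1])); a=(a+90)%180-90
        print(n,len(pts),'size',np.round(r[1],1),'world',np.round(r[0],1),'mean',pts.mean(0).round(1),'yaw',round(float(a),1),'chute',(toc(res[n])*1000).round(1),'px',uu.mean(),vv.mean())
    return res
if __name__=='__main__':
    d=dict(np.load(sys.argv[1])); find(d); P=cloud(d)
    # deck edges: sharp lines by depth
    for v in range(225,305,12):
        row=P[v,150:300]; ok=abs(row[:,2]-.07)<.004; q=row[ok]; print(v,(toc(q[[0,-1],:2])*1000).round(1).tolist())
    for u in (170,180,215,225,235,270,280):
        c=P[190:320,u]; q=c[abs(c[:,2]-.07)<.004]; w=c[abs(c[:,2]-.113)<.004]; print(u,(toc(q[[0,-1],:2])*1000).round(1).tolist(), (toc(w[[-1],:2])*1000).round(1).tolist() if len(w) else '')
E
python3 m2.py top0.npz
```

```text
fuse 1 size [0. 0.] world [624.4 267.8] mean [624.4 267.8] yaw 0.0 chute [51.1 97.9] px 177.0 209.0
block 5 size [7.9 0. ] world [497.   92.4] mean [497.   92.4] yaw -0.7 chute [-59.6 -88.5] px 265.0 272.0
225 [[33.5, -60.0], [33.5, -60.0]]
237 [[-5.0, 123.4], [9.3, -60.2]]
249 [[-29.1, 123.6], [-10.1, -124.6]]
261 [[-53.7, 120.7], [-33.8, -124.3]]
273 [[-77.7, 123.4], [-57.9, -124.7]]
285 [[-101.8, 125.3], [-81.8, -124.9]]
297 [[-117.9, 27.7], [-105.4, -124.9]]
170 [[0.2, 112.4], [-117.7, 97.8]] 
180 [[-0.0, 92.5], [-116.0, 78.1]] 
215 [[9.6, 22.0], [-118.2, 7.6]] [[8.2, 11.6]]
225 [[0.9, 0.4], [-116.6, -12.0]] [[7.2, -8.9]]
235 [[0.5, -20.0], [-116.9, -32.3]] [[9.0, -27.7]]
270 [[0.1, -90.8], [-117.2, -101.9]] 
280 [[-2.8, -111.7], [-117.5, -122.2]]
```

Run:
```python
from h import *
d=dict(np.load('top0.npz')); hsv=cv2.cvtColor(d['pixels'],cv2.COLOR_BGR2HSV); P=cloud(d)
print(hsv[269,176:212].tolist()); print((P[269,176:212,2]*1000).round().tolist()); print(hsv[275,246:274].tolist());print(hsv[280,220].tolist())
```

```text
[[21, 25, 143], [20, 26, 145], [21, 27, 150], [21, 28, 157], [19, 26, 164], [21, 25, 173], [22, 25, 184], [22, 24, 190], [22, 25, 190], [23, 25, 186], [21, 27, 180], [21, 24, 178], [22, 25, 183], [22, 24, 188], [21, 26, 186], [21, 25, 174], [21, 25, 162], [21, 25, 163], [21, 25, 173], [20, 25, 183], [21, 26, 185], [20, 25, 184], [20, 25, 182], [20, 25, 181], [20, 26, 180], [21, 24, 177], [21, 26, 167], [21, 25, 135], [20, 23, 100], [24, 13, 95], [20, 6, 137], [15, 3, 187], [10, 4, 211], [15, 2, 217], [15, 2, 217], [15, 2, 217]]
[91.0, 87.0, 90.0, 91.0, 89.0, 90.0, 90.0, 90.0, 92.0, 93.0, 92.0, 92.0, 90.0, 91.0, 92.0, 89.0, 91.0, 93.0, 91.0, 90.0, 92.0, 92.0, 95.0, 94.0, 93.0, 91.0, 90.0, 91.0, 79.0, 73.0, 70.0, 71.0, 72.0, 67.0, 69.0, 71.0]
[[15, 2, 219], [54, 6, 212], [60, 20, 191], [60, 38, 167], [60, 54, 151], [61, 58, 144], [60, 52, 148], [60, 53, 150], [60, 52, 153], [62, 59, 151], [61, 56, 151], [58, 46, 154], [58, 48, 148], [61, 53, 143], [61, 58, 145], [61, 62, 144], [60, 56, 146], [62, 64, 140], [62, 68, 132], [61, 68, 131], [62, 72, 131], [62, 73, 132], [62, 78, 128], [62, 61, 109], [55, 12, 133], [20, 4, 187], [15, 2, 215], [30, 1, 220]]
[15, 2, 219]
```

```bash
sed -i "s/hsv\[...,1\]>28)&(hsv\[...,0\]<35)/hsv[...,1]>12)\&(hsv[...,0]<35)/; s/hsv\[...,1\]>90)&(hsv\[...,0\]>35)/hsv[...,1]>28)\&(hsv[...,0]>45)/; s/P\[...,2\]>.072/P[...,2]>.076/" m2.py; sed -i 's/    # deck/    sys.exit()/' m2.py
python3 m2.py top0.npz
```

```text
File "m2.py", line 27
    sys.exit() edges: sharp lines by depth
               ^^^^^
SyntaxError: invalid syntax
```

```bash
sed -i 's/    sys.exit().*/    sys.exit()/' m2.py
python3 m2.py top0.npz
```

```text
fuse 308 size [61.3 20.4] world [506.3 241.3] mean [506.1 241. ] yaw -13.9 chute [-64.1  60.6] px 189.2435064935065 268.14935064935065
block 141 size [13.3 40. ] world [492.2 104.2] mean [492.2 104.3] yaw 5.0 chute [-65.4 -77.2] px 258.93617021276594 274.4822695035461
```

Run:
```python
from h import *
for n in('top0','scene0'):
    d=dict(np.load(n+'.npz')); P=cloud(d)[d['depth']>0]
    q=P[(P[:,2]>.12)&(P[:,0]>-.1)&(P[:,0]<1)&(abs(P[:,1])<.8)]
    k,c=np.unique(np.floor(q/.1).astype(int),axis=0,return_counts=True)
    dct={}
    for (a,b,z),m in zip(k,c):
        if m>8: dct.setdefault((a,b),[]).append(int(z))
    print(n,{f'{a},{b}':(min(v),max(v)) for (a,b),v in dct.items()})
```

```text
top0 {'1,-1': (3, 3), '1,0': (2, 3), '2,-1': (2, 3), '2,0': (2, 3), '2,4': (1, 1), '2,5': (1, 1), '3,3': (1, 4), '3,4': (1, 3), '4,3': (1, 1), '4,4': (1, 2), '4,5': (1, 2), '5,4': (1, 1), '5,5': (1, 2), '6,4': (1, 1), '6,5': (1, 1), '7,0': (1, 3), '7,5': (1, 1), '8,-2': (1, 1), '8,-1': (1, 1), '8,0': (1, 1), '8,1': (1, 1), '8,4': (1, 1), '9,-2': (1, 1), '9,-1': (1, 1), '9,0': (1, 1)}
scene0 {'-1,-1': (3, 3), '-1,0': (1, 3), '0,-1': (3, 3), '0,0': (1, 3), '1,-6': (2, 2), '1,-1': (3, 7), '1,0': (2, 5), '1,1': (3, 3), '2,-1': (5, 7), '2,0': (3, 3), '2,4': (1, 4), '2,5': (2, 5), '3,3': (1, 8), '3,4': (1, 5), '3,5': (3, 5), '3,6': (3, 5), '4,3': (1, 5), '4,4': (1, 5), '4,5': (3, 5), '4,6': (3, 3), '5,4': (1, 5), '5,5': (1, 5), '5,6': (1, 1), '6,4': (1, 1), '6,5': (1, 4), '7,0': (1, 3), '7,5': (1, 1), '8,-2': (1, 1), '8,-1': (1, 1), '8,0': (1, 1), '8,4': (1, 1), '9,-2': (1, 1), '9,-1': (1, 1)}
```

Run:
```python
from h import *
d=np.load('scene0.npz');P1=cloud(dict(d))[d['depth']>0]
d=np.load('top0.npz');P2=cloud(dict(d))[d['depth']>0]
for n,P in(('s',P1),('t',P2)):
  q=P[(P[:,2]>.04)&(P[:,0]>.15)&(P[:,0]<.75)&(P[:,1]>.2)&(P[:,1]<.6)]
  for x0 in np.arange(.2,.75,.05):
    for z0,z1 in((.04,.12),(.12,.25),(.25,.4),(.4,.9)):
      w=q[(q[:,0]>=x0)&(q[:,0]<x0+.05)&(q[:,2]>z0)&(q[:,2]<z1)&((q[:,2]>.1)|(q[:,1]>.32))]
      if len(w)>5: print(n,round(x0,2),z0,'ymin',np.percentile(w[:,1],[1,5,50]).round(3),len(w))
```

```text
s 0.2 0.4 ymin [0.489 0.494 0.522] 1402
s 0.25 0.12 ymin [0.401 0.403 0.414] 127
s 0.25 0.25 ymin [0.493 0.498 0.505] 112
s 0.25 0.4 ymin [0.405 0.414 0.47 ] 2509
s 0.3 0.04 ymin [0.339 0.341 0.351] 296
s 0.3 0.12 ymin [0.34  0.344 0.358] 1388
s 0.3 0.25 ymin [0.341 0.346 0.463] 3293
s 0.3 0.4 ymin [0.339 0.342 0.352] 10877
s 0.35 0.04 ymin [0.359 0.361 0.375] 253
s 0.35 0.12 ymin [0.359 0.36  0.381] 1358
s 0.35 0.25 ymin [0.359 0.361 0.51 ] 4410
s 0.35 0.4 ymin [0.358 0.359 0.374] 13703
s 0.4 0.12 ymin [0.381 0.385 0.403] 359
s 0.4 0.25 ymin [0.486 0.496 0.549] 2591
s 0.4 0.4 ymin [0.384 0.392 0.422] 2169
s 0.45 0.12 ymin [0.419 0.423 0.439] 431
s 0.45 0.25 ymin [0.511 0.52  0.555] 1646
s 0.45 0.4 ymin [0.412 0.419 0.444] 1603
s 0.5 0.12 ymin [0.438 0.442 0.46 ] 289
s 0.5 0.25 ymin [0.534 0.536 0.543] 62
s 0.5 0.4 ymin [0.443 0.451 0.485] 2334
s 0.55 0.12 ymin [0.468 0.471 0.49 ] 310
s 0.55 0.4 ymin [0.469 0.474 0.493] 770
s 0.6 0.12 ymin [0.498 0.503 0.532] 517
s 0.6 0.4 ymin [0.497 0.502 0.507] 39
s 0.65 0.12 ymin [0.527 0.533 0.56 ] 468
s 0.7 0.04 ymin [0.346 0.346 0.35 ] 25
s 0.
[... 266 characters left out ...]
345] 895
t 0.35 0.04 ymin [0.351 0.353 0.358] 181
t 0.35 0.12 ymin [0.35  0.353 0.395] 1677
t 0.35 0.25 ymin [0.351 0.353 0.362] 1369
t 0.35 0.4 ymin [0.349 0.35  0.357] 770
t 0.4 0.12 ymin [0.381 0.387 0.455] 1595
t 0.4 0.25 ymin [0.472 0.475 0.484] 355
t 0.45 0.12 ymin [0.41  0.416 0.474] 1516
t 0.45 0.25 ymin [0.497 0.497 0.498] 18
t 0.5 0.12 ymin [0.439 0.445 0.481] 1255
t 0.55 0.04 ymin [0.201 0.202 0.217] 238
t 0.55 0.12 ymin [0.468 0.473 0.508] 1240
t 0.6 0.04 ymin [0.2   0.201 0.215] 365
t 0.6 0.12 ymin [0.497 0.5   0.524] 834
t 0.65 0.04 ymin [0.2   0.202 0.212] 221
t 0.65 0.12 ymin [0.525 0.528 0.549] 669
t 0.7 0.04 ymin [0.349 0.349 0.352] 6
t 0.7 0.12 ymin [0.553 0.555 0.57 ] 400
```

Emit:
play_rows(steps=[[0,0.025,-0.028,0,0],[0,0.05,-0.057,0,0],[0,0.075,-0.085,0,0],[0,0.1,-0.113,0,0],[0,0.125,-0.141,0,0],[0,0.15,-0.17,0,0],[0,0.175,-0.198,0,0],[0,0.2,-0.226,0,0]], grip_force=20)

```text
time: 0.77
tool_pos: [0.3086, -0.3205, 0.2479]
tcp_rot: [[0.956, 0.294, -0.0], [0.294, -0.956, 0.001], [-0.0, -0.001, -1.0]]
contact_force: [0.7, -0.2, 0.8]
gripper_width: -0.0001
grasp_force: 0.0
```

Emit:
play_rows(steps=[[0,0.025,-0.028,0,0],[0,0.05,-0.057,0,0],[0,0.075,-0.085,0,0],[0,0.1,-0.113,0,0],[0,0.125,-0.141,0,0],[0,0.15,-0.17,0,0],[0,0.175,-0.198,0,0],[0,0.2,-0.226,0,0]])

```text
time: 1.43
tool_pos: [0.4332, -0.0456, 0.2481]
tcp_rot: [[0.956, 0.295, -0.0], [0.295, -0.956, -0.0], [-0.0, 0.0, -1.0]]
contact_force: [0.8, -1.3, 1.0]
gripper_width: -0.0004
grasp_force: 0.0
```

Emit:
play_rows(steps=[[0,0.02,-0.02,0,0.1],[0,0.04,-0.04,0,0.2],[0,0.06,-0.06,0,0.3],[0,0.08,-0.08,0,0.4],[0,0.1,-0.1,0,0.5],[0,0.107,-0.12,0,0.54],[0,0.107,-0.12,0,0.54],[0,0.107,-0.12,0,0.54]])

```text
time: 2.1
tool_pos: [0.4996, 0.0993, 0.2476]
tcp_rot: [[0.972, -0.236, -0.001], [-0.236, -0.972, -0.001], [-0.001, 0.001, -1.0]]
contact_force: [0.1, -1.0, -0.9]
gripper_width: -0.0
grasp_force: 0.0
```

Run:
```python
from h import *
s=read_state(); print(s['time'],s['joint_positions'].round(1),s['tool_pos'],s['tcp_rot'].round(3).tolist(),s['gripper_width'],s['contact_force'])
w=get_image('wrist'); cv2.imwrite('pics/w1.png',w['pixels']); np.savez('w1.npz',**{k:np.array(v) for k,v in w.items()}); print(w['T_tool_cam'],w['camera_matrix'])
d=grab('top','top1')
K=np.array(w['camera_matrix']);D=w['depth'];v,u=np.mgrid[:480,:640];a=u-K[0,2];b=v-K[1,2];r=np.hypot(a,b)+1e-9;th=r/K[0,0]
t=np.tan(th);P=np.stack([a/r*t*D,b/r*t*D,D],-1);P=P[(D>0)&(th<1.4)]
T=np.array(w['T_tool_cam']);P=P@T[:3,:3].T+T[:3,3]
q=P[(abs(P[:,0])<.03)&(abs(P[:,1])<.05)&(P[:,2]<.05)]
for z in np.arange(-.06,.05,.01):
    m=q[(q[:,2]>=z)&(q[:,2]<z+.01)]
    if len(m): print(round(z,2),len(m),m.min(0).round(4),m.max(0).round(4))
```

```text
2.1 [  6.4   4.9 109.   -0.   66.2 110. ] [0.49962008 0.09934662 0.24763601] [[0.972, -0.236, -0.001], [-0.236, -0.972, -0.001], [-0.001, 0.001, -1.0]] -2.9615913309766225e-05 [ 0.06735325 -1.04779369 -0.89722906]
[[-1.25860210e-03 -9.65272570e-01 -2.61241805e-01  6.51271143e-02]
 [ 9.99999204e-01 -1.23764463e-03 -2.44741407e-04  4.64832804e-04]
 [-8.70823500e-05 -2.61241906e-01  9.65273360e-01 -1.25641155e-01]
 [ 0.00000000e+00  0.00000000e+00  0.00000000e+00  1.00000000e+00]] [[371.64829954   0.         321.33822998]
 [  0.         371.64829954 237.40421036]
 [  0.           0.           1.        ]]
-0.06 9492 [-0.0081 -0.05   -0.06  ] [ 0.0172  0.0499 -0.05  ]
-0.05 5253 [-0.0102 -0.0465 -0.05  ] [ 0.0165  0.0473 -0.04  ]
-0.04 6255 [-0.0126 -0.038  -0.04  ] [ 0.0134  0.0392 -0.03  ]
-0.03 1967 [-0.0121 -0.0312 -0.03  ] [ 0.0134  0.0316 -0.02  ]
-0.02 791 [-0.0127 -0.0131 -0.02  ] [ 0.0109  0.0141 -0.01  ]
-0.01 858 [ 0.0048 -0.0132 -0.01  ] [ 0.0106  0.0142 -0.    ]
0.0 696 [ 0.005  -0.0132  0.0001] [0.011  0.0141 0.01  ]
0.01 107 [ 0.0053 -0.0109  0.01  ] [0.0104 0.0122 0.013 ]
```

View pics/top1.png

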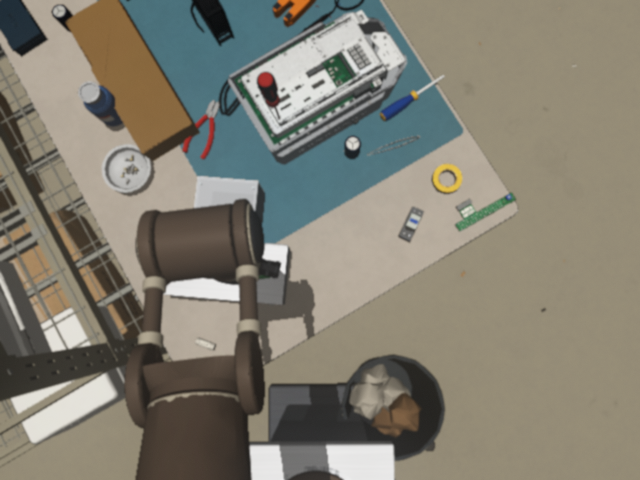

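View pics/w1.png

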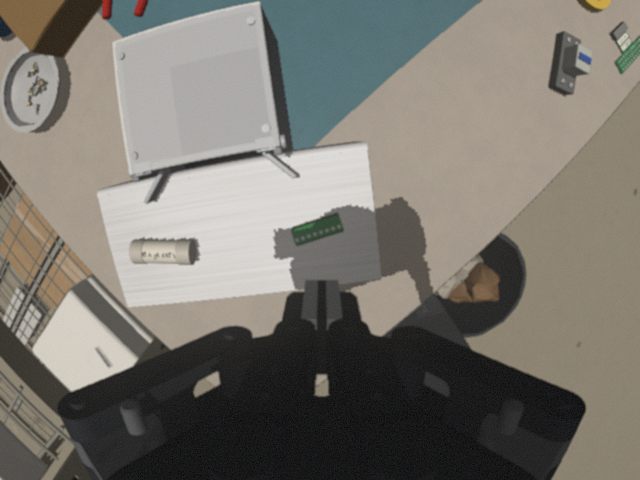

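The top view shows the arm's links lying left of the tool (px 130-260) and close to the rack post at (130,350). The wrist view shows the shut fingertips at (322,290), the fuse at (163,251) and the block at (318,228). To reach less far left, I'll straddle the fuse with open jaws and push its left end with the left finger. First I check the arm-to-rack clearance.

Run:
```python
from h import *
from scipy.spatial import cKDTree
a=dict(np.load('top0.npz'));b=dict(np.load('top1.npz'));s0=dict(np.load('scene0.npz'))
A=cloud(a);B=cloud(b)
m=(b['depth']>0)&(a['depth']>0)&(A[...,2]<.3)&(B[...,2]-A[...,2]>.08)&(np.mgrid[:480,:640][0]<440)
m=cv2.erode(m.astype(np.uint8),np.ones((3,3)))>0
arm=B[m]; print(len(arm),arm.min(0),arm.max(0))
q=np.radians(6.4); R=lambda t:np.array([[np.cos(t),-np.sin(t),0],[np.sin(t),np.cos(t),0],[0,0,1]])
l=arm@R(q) # in q1 frame
for x in np.arange(.1,.65,.05):
    k=l[(l[:,0]>=x)&(l[:,0]<x+.05)]
    if len(k)>5: print(round(x,2),'lat',np.percentile(k[:,1],[1,99]).round(3),'z',np.percentile(k[:,2],[1,50,99]).round(2))
rk=np.vstack([p[(p[:,2]>.1)&(p[:,0]>.2)&(p[:,0]<.8)&(p[:,1]>.33)&(p[:,1]<.8)] for p in (cloud(a)[a['depth']>0],cloud(s0)[s0['depth']>0])])
t=cKDTree(rk)
# columns: fill from surface down 0.1 m
for dq in (0,6,10,13.6,16,18,20):
    L=l.copy(); L[:,0]+=.045*dq/13.6
    W=np.vstack([L-[0,0,h] for h in(0,.04,.08,.15)])@R(q+np.radians(dq)).T
    dd,i=t.query(W); j=dd.argmin(); print(dq,dd[j].round(3),W[j].round(3),rk[i[j]].round(3))
```

```text
20768 [0.31871499 0.02582301 0.29757954] [0.54169187 0.15869939 0.67879097]
0.3 lat [-0.012  0.093] z [0.61 0.66 0.68]
0.35 lat [-0.012  0.095] z [0.59 0.64 0.67]
0.4 lat [-0.015  0.097] z [0.58 0.59 0.63]
0.45 lat [-0.02   0.096] z [0.32 0.58 0.59]
0.5 lat [-0.022  0.096] z [0.56 0.58 0.59]
0 0.202 [0.353 0.137 0.643] [0.333 0.338 0.633]
6 0.162 [0.374 0.182 0.642] [0.333 0.338 0.633]
10 0.133 [0.373 0.211 0.642] [0.333 0.338 0.633]
13.6 0.107 [0.394 0.25  0.449] [0.347 0.345 0.453]
16 0.088 [0.39  0.269 0.449] [0.347 0.345 0.453]
18 0.072 [0.387 0.285 0.449] [0.351 0.347 0.458]
20 0.056 [0.382 0.302 0.449] [0.351 0.347 0.458]
```

Emit:
play_rows(steps=[[0.074,-0.006,-0.03,0,0],[0.074,-0.012,-0.06,0,0],[0.074,-0.018,-0.09,0.01,0],[0.074,-0.024,-0.12,0.03,0],[0.074,-0.027,-0.14,0.05,0],[0.074,-0.027,-0.14,0.07,0],[0.074,-0.027,-0.14,0.08,0],[0.074,-0.027,-0.14,0.08,0]])

```text
time: 2.87
tool_pos: [0.505, 0.239, 0.1652]
tcp_rot: [[0.971, -0.239, -0.006], [-0.239, -0.971, -0.003], [-0.005, 0.004, -1.0]]
contact_force: [0.2, 0.8, 0.6]
gripper_width: 0.0742
grasp_force: 0.0
```

```bash
cat > wr.py <<'E'
from h import *
import sys
def wrist(name):
    s=read_state(); w=get_image('wrist'); cv2.imwrite(f'pics/{name}.png',w['pixels'])
    K=np.array(w['camera_matrix']);D=w['depth'];v,u=np.mgrid[:480,:640];a=u-K[0,2];b=v-K[1,2];r=np.hypot(a,b)+1e-9;th=r/K[0,0]
    t=np.tan(th);P=np.stack([a/r*t*D,b/r*t*D,D],-1)
    T=np.array(w['T_tool_cam']);P=P@T[:3,:3].T+T[:3,3]; P[(D<=0)|(th>1.4)]=np.nan
    W=P@np.array(s['tcp_rot']).T+s['tool_pos']
    return s,w,P,W
if __name__=='__main__':
    s,w,P,W=wrist(sys.argv[1]); print(s['time'],s['tool_pos'].round(4),s['gripper_width'],s['contact_force'].round(1))
    q=P.reshape(-1,3); q=q[(abs(q[:,0])<.02)&(abs(q[:,1])<.062)&(q[:,2]>-.03)&(q[:,2]<.03)]
    for z in np.arange(-.03,.03,.005):
        for sg in(-1,1):
            m=q[(q[:,2]>=z)&(q[:,2]<z+.005)&(q[:,1]*sg>0)]
            if len(m)>5: print(round(z,3),sg,len(m),m.min(0).round(4),m.max(0).round(4))
    # fuse on deck by colour + height
    hsv=cv2.cvtColor(w['pixels'],cv2.COLOR_BGR2HSV)
    m=(W[...,2]>.08)&(W[...,2]<.098)&(hsv[...,1]>12)&(hsv[...,0]<35)&(hsv[...,2]>80)
    m&=(np.hypot(W[...,0]-.5,W[...,1]-.2)<.15)
    c,l,st,_=cv2.connectedComponentsWithStats(m.astype(np.uint8)); 
    i=1+st[1:,4].argmax(); f=W[l==i][:,:2].astype(np.float32)*1000; r=cv2.minAreaRect(f); print('fuse top',len(f),r,cv2.boxPoints(r).round().tolist())
E
python3 wr.py w2
```

```text
2.8667 [0.505  0.239  0.1652] 0.07417172271804612 [0.2 0.8 0.6]
-0.03 -1 458 [-0.0037 -0.0434 -0.03  ] [ 0.0108 -0.0362 -0.025 ]
-0.03 1 463 [-0.0024  0.0368 -0.03  ] [ 0.0108  0.0443 -0.025 ]
-0.025 -1 388 [-0.011  -0.0505 -0.025 ] [ 0.0108 -0.036  -0.02  ]
-0.025 1 391 [-0.01    0.0368 -0.025 ] [ 0.0108  0.0511 -0.0201]
-0.02 -1 443 [-0.0123 -0.0504 -0.02  ] [ 0.011  -0.0361 -0.015 ]
-0.02 1 452 [-0.0124  0.0368 -0.02  ] [ 0.0107  0.0513 -0.015 ]
-0.015 -1 405 [-0.0122 -0.0504 -0.015 ] [ 0.0109 -0.0359 -0.01  ]
-0.015 1 386 [-0.0125  0.0368 -0.015 ] [ 0.0107  0.0514 -0.01  ]
-0.01 -1 352 [-0.0119 -0.0503 -0.01  ] [ 0.0108 -0.036  -0.005 ]
-0.01 1 372 [-0.0122  0.0368 -0.01  ] [ 0.0107  0.051  -0.005 ]
-0.005 -1 336 [-0.0122 -0.0504 -0.005 ] [ 0.0107 -0.0361 -0.    ]
-0.005 1 316 [-0.0124  0.0366 -0.005 ] [ 0.0106  0.0509 -0.    ]
0.0 -1 246 [-0.012  -0.0481  0.    ] [ 0.0106 -0.0361  0.005 ]
0.0 1 246 [-0.0122  0.0369  0.    ] [0.0106 0.0505 0.0049]
0.005 -1 81 [-0.0099 -0.0371  0.005 ] [ 0.0093 -0.036   0.0086]
0.005 1 83 [-0.0112  0.037   0.005 ] [0.0093 0.0381 0.0089]
fuse top 3318 ((506.9646301269531, 240.66024780273438), (58.058013916015625, 21.702720642089844), 75.71852111816406) [[489.0, 215.0], [510.0, 210.0], [525.0, 266.0], [504.0, 271.0]]
```

View pics/w2.png

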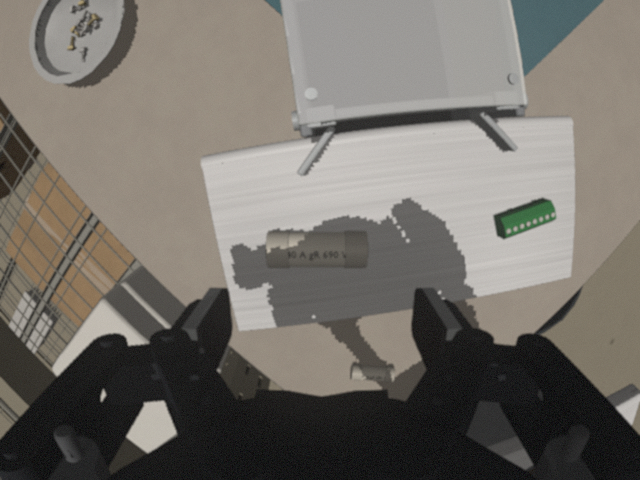

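The wrist view shows the fuse at (317,249) between the lines of the jaws, measured at 58.1 x 21.7 mm, which matches the description. The block is at (525,218). The tips are about 10 mm ahead of the TCP at this opening, so I descend to straddle the fuse.

Emit:
play_rows(steps=[[0.074,0.001,-0.001,0.02,0],[0.074,0.001,-0.001,0.04,0],[0.074,0.001,-0.001,0.055,0],[0.074,0.001,-0.001,0.068,0],[0.074,0.001,-0.001,0.075,0],[0.074,0.001,-0.001,0.078,0],[0.074,0.001,-0.001,0.078,0],[0.074,0.001,-0.001,0.078,0]])

```text
time: 3.58
tool_pos: [0.5094, 0.2418, 0.0912]
tcp_rot: [[0.971, -0.239, 0.001], [-0.239, -0.971, 0.001], [0.001, -0.001, -1.0]]
contact_force: [0.3, 0.7, 0.8]
gripper_width: 0.074
grasp_force: 0.0
```

Emit:
play_rows(steps=[[0.068,0,0,0,0],[0.066,0,0,0,0],[0.066,0,0,0,0],[0.066,0,0,0,0]])

```text
time: 3.92
tool_pos: [0.5088, 0.2419, 0.0908]
tcp_rot: [[0.971, -0.239, 0.001], [-0.239, -0.971, 0.0], [0.001, -0.0, -1.0]]
contact_force: [-0.7, -0.1, -0.1]
gripper_width: 0.0657
grasp_force: 0.0
```

```bash
python3 wr.py w3 | tail -5; python3 -c "
from m2 import *;s=read_state();print((toc(s['tool_pos'][:2])*1000).round(1),s['tool_pos'],s['tcp_rot'][:2,0])"
```

```text
0.015 -1 523 [-0.0197 -0.0619  0.0186] [ 0.02   -0.0002  0.02  ]
0.015 1 535 [-0.0198  0.0003  0.0188] [0.02  0.062 0.02 ]
0.02 -1 5313 [-0.02  -0.062  0.02 ] [ 0.02   -0.0001  0.0229]
0.02 1 5016 [-0.0199  0.0003  0.02  ] [0.02  0.062 0.023]
fuse top 6315 ((507.0554504394531, 240.63877868652344), (58.19627380371094, 20.949901580810547), 76.63656616210938) [[490.0, 215.0], [511.0, 210.0], [524.0, 267.0], [504.0, 271.0]]
[-61.7  61.4] [0.50872967 0.24186704 0.09063651] [ 0.97108371 -0.23873869]
```

Emit:
play_rows(steps=[[0.066,0,0.003,0,0],[0.066,0,0.006,0,0],[0.066,0,0.009,0,0],[0.066,0,0.013,0,0],[0.066,0,0.017,0,0],[0.066,0,0.021,0,0],[0.066,0,0.025,0,0],[0.066,0,0.029,0,0]])

```text
time: 4.63
tool_pos: [0.5016, 0.2131, 0.0903]
tcp_rot: [[0.971, -0.239, 0.0], [-0.239, -0.971, 0.0], [0.0, -0.0, -1.0]]
contact_force: [0.5, 0.2, 0.7]
gripper_width: 0.0658
grasp_force: 0.2
```

```bash
cat > st.py <<'E'
import sys
from wr import *; from m2 import toc,S,Rc
s,w,P,W=wrist(sys.argv[1])
hsv=cv2.cvtColor(w['pixels'],cv2.COLOR_BGR2HSV)
C=(W[...,:2]-S)@Rc*1000
print(s['time'],'tcp chute',(toc(s['tool_pos'][:2])*1000).round(1),'z',s['tool_pos'][2].round(4),'x-axis',(s['tcp_rot'][:2,0]@Rc).round(3),'F',s['contact_force'].round(1),s['gripper_width'].round(4))
for n,m in(('fuse',(W[...,2]>.082)&(W[...,2]<.098)&(hsv[...,1]>12)&(hsv[...,0]<35)&(hsv[...,2]>50)),('block',(hsv[...,1]>28)&(hsv[...,0]>45)&(hsv[...,0]<90)&(W[...,2]>.078)&(W[...,2]<.095))):
    m=m&(C[...,0]>-125)&(C[...,0]<40)&(abs(C[...,1])<130)
    c,l,t,_=cv2.connectedComponentsWithStats(m.astype(np.uint8))
    if c<2: print(n,'none'); continue
    f=C[l==1+t[1:,4].argmax()].astype(np.float32); r=cv2.minAreaRect(f); print(n,len(f),np.round(r[0],1),np.round(r[1],1),round(r[2],1),cv2.boxPoints(r).round().tolist())
E
python3 st.py w4
```

```text
Traceback (most recent call last):
  File "st.py", line 6, in <module>
    print(s['time'],'tcp chute',(toc(s['tool_pos'][:2])*1000).round(1),'z',s['tool_pos'][2].round(4),'x-axis',(s['tcp_rot'][:2,0]@Rc).round(3),'F',s['contact_force'].round(1),s['gripper_width'].round(4))
                                                                                                                                                                               ^^^^^^^^^^^^^^^^^^^^^^^^
AttributeError: 'float' object has no attribute 'round'
```

```bash
sed -i "s/s\['gripper_width'\].round(4)/s['gripper_width']/" st.py; python3 st.py w5
```

```text
4.6833 tcp chute [-66.5  31.4] z 0.0901 x-axis [ 0.989 -0.148] F [ 0.5 -0.4 -0.2] 0.06588656673253464
fuse 7456 [-67.   35.2] [58.5 21.5] 81.5 [[-82.0, 8.0], [-61.0, 5.0], [-52.0, 63.0], [-73.0, 66.0]]
block 2237 [-64.2 -76.8] [14.6 42.1] 12.4 [[-76.0, -58.0], [-67.0, -99.0], [-53.0, -96.0], [-62.0, -55.0]]
```

Emit:
play_rows(steps=[[0.066,0,0.004,0,0],[0.066,0,0.008,0,0],[0.066,0,0.012,0,0],[0.066,0,0.016,0,0],[0.066,0,0.02,0,0],[0.066,0,0.024,0,0],[0.066,0,0.028,0,0],[0.066,0,0.031,0,0]])

```text
time: 5.4
tool_pos: [0.494, 0.1829, 0.0903]
tcp_rot: [[0.971, -0.239, -0.0], [-0.239, -0.971, -0.0], [-0.0, 0.0, -1.0]]
contact_force: [0.1, 0.4, 0.5]
gripper_width: 0.0658
grasp_force: 0.2
```

```bash
python3 st.py w6
```

```text
5.4 tcp chute [-70.9   1.4] z 0.0903 x-axis [ 0.989 -0.148] F [0.1 0.4 0.5] 0.06577791159926887
fuse 7426 [-71.2   5.2] [58.6 21.4] 80.8 [[-86.0, -22.0], [-65.0, -25.0], [-56.0, 32.0], [-77.0, 36.0]]
block 2725 [-64.9 -77. ] [15.2 41.4] 9.8 [[-76.0, -58.0], [-69.0, -99.0], [-54.0, -96.0], [-61.0, -55.0]]
```

Emit:
play_rows(steps=[[0.066,0,-0.002,0,0],[0.066,0,-0.002,-0.01,0],[0.066,0,-0.002,-0.03,0],[0.066,0,-0.002,-0.045,0],[0.05,-0.02,0,-0.045,-0.08],[0.03,-0.041,0.002,-0.045,-0.149],[0.03,-0.042,0.002,-0.045,-0.149],[0.03,-0.042,0.002,-0.045,-0.149]])

```text
time: 6.12
tool_pos: [0.4523, 0.1918, 0.1358]
tcp_rot: [[0.996, -0.092, 0.0], [-0.092, -0.996, 0.0], [0.0, -0.0, -1.0]]
contact_force: [-0.0, -0.4, -0.5]
gripper_width: 0.0302
grasp_force: 0.0
```

```bash
python3 st.py w7; python3 wr.py w8|grep -v fuse
```

```text
6.1167 tcp chute [-113.2    6.4] z 0.1358 x-axis [1.    0.001] F [-0.  -0.4 -0.5] 0.030152402360711403
fuse 5299 [-72.3   4.7] [58.5 21.9] 81.4 [[-87.0, -23.0], [-66.0, -26.0], [-57.0, 32.0], [-79.0, 35.0]]
block 1841 [-65.4 -77. ] [15.1 41.1] 9.6 [[-76.0, -58.0], [-69.0, -99.0], [-55.0, -96.0], [-61.0, -55.0]]
6.1667 [0.4535 0.1919 0.1359] 0.02985162489488592 [-0.4 -0.   0.1]
-0.03 -1 544 [-0.0085 -0.0466 -0.03  ] [ 0.013 -0.016 -0.025]
-0.03 1 543 [-0.0079  0.0166 -0.03  ] [ 0.0131  0.0462 -0.025 ]
-0.025 -1 537 [-0.0124 -0.0339 -0.025 ] [ 0.0115 -0.0144 -0.02  ]
-0.025 1 524 [-0.0124  0.0151 -0.025 ] [ 0.0117  0.0344 -0.02  ]
-0.02 -1 262 [-0.0121 -0.0215 -0.02  ] [ 0.0109 -0.0144 -0.015 ]
-0.02 1 266 [-0.012  0.015 -0.02 ] [ 0.0106  0.0217 -0.0151]
-0.015 -1 281 [-0.0116 -0.0282 -0.015 ] [ 0.0106 -0.0144 -0.01  ]
-0.015 1 288 [-0.0121  0.0148 -0.015 ] [ 0.0108  0.0289 -0.01  ]
-0.01 -1 289 [-0.0124 -0.0283 -0.01  ] [ 0.0107 -0.0143 -0.005 ]
-0.01 1 272 [-0.0116  0.0149 -0.01  ] [ 0.0105  0.0289 -0.005 ]
-0.005 -1 276 [-0.0118 -0.0283 -0.005 ] [ 0.0107 -0.0145 -0.    ]
-0.005 1 283 [-0.0125  0.015  -0.005 ] [ 0.0106  0.0287 -0.    ]
0.0 -1 234 [-0.0122 -0.0283  0.    ] [ 0.0107 -0.0145  0.005 ]
0.0 1 237 [-0.0122  0.015   0.0001] [0.0105 0.0289 0.005 ]
0.005 -1 194 [-0.0117 -0.0275  0.005 ] [ 0.0106 -0.0145  0.01  ]
0.005 1 192 [-0.0121  0.015   0.005 ] [0.0103 0.0286 0.01  ]
0.01 -1 107 [-0.0118 -0.0256  0.01  ] [ 0.0105 -0.0145  0.0147]
0.01 1 109 [-0.0117  0.015   0.01  ] [0.0105 0.027  0.0146]
0.015 -1 16 [-0.0101 -0.015   0.0152] [ 0.0068 -0.0147  0.0175]
0.015 1 23 [-0.0103  0.015   0.0151] [0.0081 0.0156 0.0177]
```

Emit:
play_rows(steps=[[0.03,0,0.002,0.015,0],[0.03,0,0.002,0.03,0],[0.03,0,0.002,0.039,0],[0.03,0,0.002,0.043,0],[0.03,0.003,0.002,0.043,0],[0.03,0.007,0.002,0.043,0],[0.03,0.01,0.002,0.043,0],[0.03,0.013,0.002,0.043,0]])

```text
time: 6.88
tool_pos: [0.4672, 0.1886, 0.0931]
tcp_rot: [[0.996, -0.092, 0.002], [-0.092, -0.996, 0.001], [0.002, -0.001, -1.0]]
contact_force: [0.2, -0.9, -0.6]
gripper_width: 0.03
grasp_force: 0.0
```

Emit:
play_rows(steps=[[0.03,0.003,0,0,0],[0.03,0.006,0,0,0],[0.03,0.009,0,0,0],[0.03,0.013,0,0,0],[0.03,0.017,0,0,0],[0.03,0.021,0,0,0],[0.03,0.025,0,0,0],[0.03,0.029,0,0,0]])

```text
time: 7.55
tool_pos: [0.495, 0.1856, 0.0923]
tcp_rot: [[0.996, -0.092, -0.0], [-0.092, -0.996, 0.0], [-0.0, -0.0, -1.0]]
contact_force: [-1.1, -0.3, -0.2]
gripper_width: 0.03
grasp_force: 0.2
```

```bash
python3 st.py w9
```

```text
7.55 tcp chute [-70.2   4.2] z 0.0923 x-axis [1. 0.] F [-1.1 -0.3 -0.2] 0.030036888628234854
fuse 8434 [-49.3   5.7] [22.6 58.4] 0.1 [[-61.0, 35.0], [-61.0, -23.0], [-38.0, -23.0], [-38.0, 35.0]]
block 2454 [-64.8 -77. ] [15.2 41.4] 10.6 [[-76.0, -58.0], [-69.0, -99.0], [-54.0, -96.0], [-61.0, -55.0]]
```

Emit:
play_rows(steps=[[0.03,0.004,0,0,0],[0.03,0.008,0,0,0],[0.03,0.012,0,0,0],[0.03,0.016,0,0,0],[0.03,0.02,0,0,0],[0.03,0.024,0,0,0],[0.03,0.028,0,0,0],[0.03,0.032,0,0,0]])

```text
time: 8.27
tool_pos: [0.5269, 0.1826, 0.0923]
tcp_rot: [[0.996, -0.092, 0.0], [-0.092, -0.996, -0.0], [0.0, -0.0, -1.0]]
contact_force: [-0.2, 0.4, 0.3]
gripper_width: 0.0297
grasp_force: 0.1
```

```bash
python3 st.py w10
```

```text
8.2667 tcp chute [-38.1   4.1] z 0.0923 x-axis [1. 0.] F [-0.2  0.4  0.3] 0.029732028945049838
fuse 8386 [-17.5   5.6] [23.  58.4] 0.1 [[-29.0, 35.0], [-29.0, -24.0], [-6.0, -24.0], [-6.0, 35.0]]
block 813 [-62.3 -85.8] [13.8 23.3] 9.3 [[-71.0, -75.0], [-67.0, -98.0], [-54.0, -96.0], [-57.0, -73.0]]
```

Emit:
play_rows(steps=[[0.03,0.003,0,0,0],[0.03,0.006,0,0,0],[0.03,0.009,0,0,0],[0.03,0.012,0,0,0],[0.03,0.015,0,0,0],[0.03,0.018,0,0,0],[0.03,0.021,0,0,0],[0.03,0.023,0,0,0]])

```text
time: 8.98
tool_pos: [0.55, 0.1806, 0.0924]
tcp_rot: [[0.996, -0.092, 0.001], [-0.092, -0.996, 0.0], [0.001, -0.0, -1.0]]
contact_force: [-0.2, 0.2, 0.4]
gripper_width: 0.0299
grasp_force: 0.0
```

```bash
python3 st.py w11
```

```text
8.9833 tcp chute [-15.    4.2] z 0.0924 x-axis [1. 0.] F [-0.2  0.2  0.4] 0.029865933915301922
fuse 2 [ -5.1 -13.8] [0.2 0. ] -128.1 [[-5.0, -14.0], [-5.0, -14.0], [-5.0, -14.0], [-5.0, -14.0]]
block 186 [-60.8 -72.3] [10.3  5.1] 54.1 [[-66.0, -75.0], [-62.0, -78.0], [-56.0, -70.0], [-60.0, -67.0]]
```

View pics/w11.png

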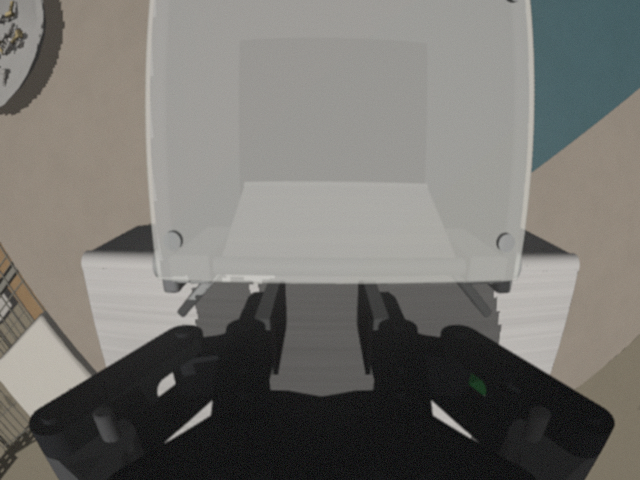

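The fuse has gone under the cover: nothing off-white is left ahead of the fingers at (270-370, 285). I push 7 mm more to be sure, then draw back and look.

Emit:
play_rows(steps=[[0.03,0.002,0,0,0],[0.03,0.004,0,0,0],[0.03,0.006,0,0,0],[0.03,0.007,0,0,0],[0.03,0.007,0,0,0],[0.03,0.007,0,0,0]])

```text
time: 9.53
tool_pos: [0.5563, 0.18, 0.0923]
tcp_rot: [[0.996, -0.092, -0.0], [-0.092, -0.996, 0.0], [-0.0, -0.0, -1.0]]
contact_force: [-0.4, 0.0, 0.5]
gripper_width: 0.0298
grasp_force: 0.0
```

Emit:
play_rows(steps=[[0.03,-0.015,0,0,0],[0.03,-0.04,0,0,0],[0.03,-0.07,0,-0.01,0],[0.03,-0.09,0,-0.03,0],[0.03,-0.1,0,-0.06,0],[0.03,-0.1,0,-0.1,0],[0.03,-0.1,0,-0.11,0],[0.03,-0.1,0,-0.11,0]])

```text
time: 10.2
tool_pos: [0.4597, 0.1903, 0.2067]
tcp_rot: [[0.996, -0.092, 0.009], [-0.092, -0.996, 0.003], [0.009, -0.004, -1.0]]
contact_force: [1.5, -1.1, 0.3]
gripper_width: 0.03
grasp_force: 0.0
```

```bash
python3 st.py w12
python3 - <<'E'
from wr import *; from m2 import S,Rc
s,w,P,W=wrist('w13'); C=(W[...,:2]-S)@Rc*1000
for y in (-30,-15,0,15,30):
    m=(abs(C[...,1]-y)<4)&(C[...,0]>-10)&(C[...,0]<40)&(W[...,2]>.045)&(W[...,2]<.108)
    for z in(.075,.085,.095,.103):
        k=m&(abs(W[...,2]-z)<.004)
        print(y,z,k.sum(),np.round(np.median(C[k][:,0]),1) if k.any() else '')
v,u=np.nonzero((abs(C[...,0])<15)&(abs(C[...,1])<50)); print(u.min(),u.max(),v.min(),v.max())
c=w['pixels'][max(0,v.min()-30):v.max()+40,max(0,u.min()-30):u.max()+30]
cv2.imwrite('pics/w13c.png',cv2.resize(c,None,fx=2,fy=2,interpolation=cv2.INTER_CUBIC)[:600,:800])
E
```

```text
10.2 tcp chute [-105.7    5.6] z 0.2067 x-axis [1.    0.001] F [ 1.5 -1.1  0.3] 0.02998581051699566
fuse 11 [ 1.3 55.7] [2.  0.5] 74.0 [[1.0, 55.0], [1.0, 55.0], [2.0, 57.0], [1.0, 57.0]]
block 1041 [-65.3 -76.9] [14.8 41. ] 10.5 [[-76.0, -58.0], [-69.0, -98.0], [-54.0, -96.0], [-62.0, -55.0]]
-30 0.075 46 8.5
-30 0.085 24 8.6
-30 0.095 24 8.7
-30 0.103 16 6.9
-15 0.075 28 8.8
-15 0.085 32 8.7
-15 0.095 22 8.8
-15 0.103 18 7.0
0 0.075 33 8.9
0 0.085 22 8.9
0 0.095 22 8.7
0 0.103 32 7.2
15 0.075 42 8.9
15 0.085 25 8.8
15 0.095 16 9.0
15 0.103 24 7.3
30 0.075 33 8.9
30 0.085 35 9.2
30 0.095 18 8.9
30 0.103 18 7.3
244 414 44 103
```

View pics/w13c.png

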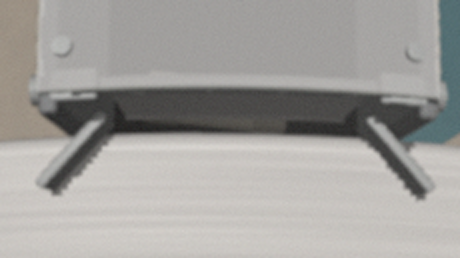

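Run:
```python
from wr import *; from m2 import S,Rc
s,w,P,W=wrist('w14'); C=(W[...,:2]-S)@Rc*1000; print(s['time'],s['tool_pos'])
hsv=cv2.cvtColor(w['pixels'],cv2.COLOR_BGR2HSV)
k=(W[...,2]<.066)&(abs(C[...,1])<42)&(C[...,0]>-2)&(C[...,0]<112)
q=np.c_[C[k],W[k][:,2]*1000,hsv[k]]
b=q[(q[:,4]>18)&(q[:,3]<35)]
print(len(q)); print(q[::max(1,len(q)//25)].round(0).tolist()); 
if len(b): print('beige',len(b),b.min(0).round(1),b.max(0).round(1))
```

```text
10.3 [0.45673549 0.18914296 0.20223028]
1200
[[9.0, 26.0, 66.0, 150.0, 3.0, 73.0], [9.0, -12.0, 65.0, 30.0, 13.0, 76.0], [9.0, 7.0, 61.0, 8.0, 13.0, 77.0], [9.0, -31.0, 65.0, 20.0, 10.0, 75.0], [9.0, 5.0, 58.0, 0.0, 7.0, 77.0], [8.0, -28.0, 63.0, 23.0, 13.0, 77.0], [9.0, 14.0, 55.0, 10.0, 9.0, 81.0], [9.0, -21.0, 56.0, 8.0, 13.0, 81.0], [15.0, 28.0, 21.0, 30.0, 10.0, 74.0], [8.0, -10.0, 55.0, 15.0, 18.0, 84.0], [17.0, 38.0, 4.0, 165.0, 10.0, 50.0], [13.0, -2.0, 24.0, 15.0, 24.0, 85.0], [8.0, -37.0, 55.0, 15.0, 14.0, 75.0], [13.0, 7.0, 20.0, 20.0, 29.0, 80.0], [16.0, -35.0, 5.0, 23.0, 20.0, 52.0], [12.0, 7.0, 18.0, 23.0, 15.0, 70.0], [15.0, -34.0, 6.0, 30.0, 10.0, 52.0], [14.0, 9.0, 7.0, 15.0, 18.0, 58.0], [14.0, -32.0, 6.0, 68.0, 22.0, 46.0], [13.0, 11.0, 6.0, 165.0, 12.0, 42.0], [13.0, -30.0, 7.0, 45.0, 10.0, 50.0], [12.0, 13.0, 7.0, 30.0, 19.0, 55.0], [12.0, -29.0, 7.0, 10.0, 16.0, 49.0], [11.0, 13.0, 6.0, 0.0, 5.0, 102.0], [11.0, -28.0, 6.0, 0.0, 3.0, 80.0]]
beige 326 [  7.7 -41.2   4.4   0.   19.   37. ] [ 16.7  41.7  63.5  34.   37.  100. ]
```

The flap hangs vertical at x ≈ 9 mm. Through the gap below it the fuse shows on the bin floor, with its top at about 24 mm. The block has not moved. I let things settle and hand in.

Emit:
play_rows(steps=[[0.03,0,0,0,0],[0.03,0,0,0,0],[0.03,0,0,0,0],[0.03,0,0,0,0],[0.03,0,0,0,0],[0.03,0,0,0,0],[0.03,0,0,0,0],[0.03,0,0,0,0]])

```text
time: 11.02
tool_pos: [0.4568, 0.1892, 0.2023]
tcp_rot: [[0.996, -0.092, 0.0], [-0.092, -0.996, 0.0], [0.0, -0.0, -1.0]]
contact_force: [0.1, 0.6, -0.2]
gripper_width: 0.0303
grasp_force: 0.0
```

```bash
python3 -c "
from workcell import *; print(job_done())"
```

```text
the job is handed in; nothing more can be done
None
```

The fuse was pushed through the flap and lies in the bin, the flap hangs shut, the terminal block measured unmoved, and the job was handed in at about 11 s (no verdict was returned).

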